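# Two dowels from the dispenser

## Task

Slide the catch tray straight in under the dowel dispenser until it touches the back stop. Then give the plunger exactly two full strokes: each time press it down past the slight resistance of the catch until it bottoms on its stop, hold it there firmly (about 20 N, never more than 35 N) for a second and let it come all the way up again, so that two dowels lie in the tray and the other two stay in the dispenser. Be gentle with the tray too, and leave the things round about where they are.

Things in the scene. Friction and masses are not known exactly. Their poses are not given: they have to be found in the camera images.
- dispenser: Grey sheet-metal dowel dispenser screwed to the cabinet top, 97 (x) x 98 (y) x 140 mm high. Origin on the cabinet top below the plunger's axis, z up. Leg plates 71 mm apart (inner faces x = +-35.5 mm, y = -82 to +14 mm); the tunnel between them, 27 mm high, is open at the +y end. Dowels drop out at x = 0, y = 0. The sloping magazine rises towards -y; the housing below the cap is 104 mm high.
- tray_stop (a point): (A fixed clear dish of pegs, 52 mm high, stands on the robot's side of the dispenser at world x 0.36 to 0.49, y -0.17 to 0.06.) Middle of the foot of the tray's back stop, an upright wall 30 mm high across the far end of the dispenser's tunnel; its face is at y = -34 mm in the dispenser's frame.
- plunger (a joint): Travel of the vertical plunger, m: 0 fully up (at rest), 0.022 bottomed on its rigid stop. Return spring about 3 N at the start, 8 N at the stop. From about 0.010 to 0.020 a dowel is squeezed past a sprung roller catch, which adds 1 to 3 N (not yet the stop: keep pressing); the dowel drops at about 0.020. On the stop the force rises steeply within a fraction of a mm.
- cap_top (a point): Centre of the flat top of the plunger's black round cap, 40 mm in diameter, 140 mm above the cabinet top when up; press here straight down; it moves with the plunger. A stroke counts when the plunger is deeper than 0.021 m and carries more than 15 N for 0.3 s; more than 35 N damages it.
- tray: Loose open aluminium tray, 63 mm (x) x 150 mm (y) x 24 mm high, walls 3 mm, 0.25 kg, the -y third of its floor sloping. Origin at the centre of its underside. Its -y end goes in first; fully home its origin is at y = +41 mm (x about 0, same yaw) in the dispenser's frame.
- tray_grip (a point): Centre of the top of the tray's upright black grip, a tab 12 mm (along the tray's x) x 30 mm (y), top 47 mm above the cabinet top, near the tray's +y end; 58.5 mm in +y from the tray's origin. Graspable from above across x.
- dowel_1: Light wooden dowel, 16 mm diameter, 36 mm long (its x axis), origin at its centre; number 1 in the queue of the magazine (1 is under the plunger and comes out first).
- dowel_2: Light wooden dowel, 16 mm diameter, 36 mm long (its x axis), origin at its centre; number 2 in the queue of the magazine (1 is under the plunger and comes out first).
- dowel_3: Light wooden dowel, 16 mm diameter, 36 mm long (its x axis), origin at its centre; number 3 in the queue of the magazine (1 is under the plunger and comes out first).
- dowel_4: Light wooden dowel, 16 mm diameter, 36 mm long (its x axis), origin at its centre; number 4 in the queue of the magazine (1 is under the plunger and comes out first).
- jar_screws: jar of screws with red lid, 66x62x97 mm; bystander
- pliers: small pliers lying flat, 61x153x15 mm; bystander
- offcut: flat wooden offcut, 60x90x19 mm; bystander
- tape_roll: black roll of tape lying flat, 65x65x19 mm; bystander

How it is judged:
On the way, in this order (a step that is already met when the one before it is completed fails the run):
1. the tray is home against the back stop (y of tray in the frame of dispenser between 0.034 and 0.046 m and x of tray in the frame of dispenser between -0.008 and 0.008 m), for 0.2 s.
2. first stroke: plunger bottomed and held firmly (value of joint plunger above 0.021 m and contact force between plunger and anything else above 15 N), for 0.3 s.
3. plunger back up (value of joint plunger below 0.002 m), for 0.2 s.
4. second stroke: plunger bottomed and held firmly (all of step 2), for 0.3 s.
5. plunger back up again (value of joint plunger below 0.002 m), for 0.2 s.
At the end, for the whole second after the job is handed in: The tray is home in the dispenser (within 5 mm of the back stop), the plunger is up (within 2 mm), dowels 1 and 2 lie at rest in the tray, and dowels 3 and 4 are still in the dispenser (all of step 1 and value of joint plunger below 0.002 m and x of dowel_1 in the frame of tray between -0.03 and 0.03 m and y of dowel_1 in the frame of tray between -0.073 and 0.073 m and height (world z) of each of dowel_1, dowel_2 below 0.031 m and linear speed of each of dowel_1, dowel_2 below 0.03 m/s and x of dowel_2 in the frame of tray between -0.03 and 0.03 m and y of dowel_2 in the frame of tray between -0.073 and 0.073 m and height (world z) of each of dowel_3, dowel_4 above 0.044 m and horizontal distance between each of dowel_3, dowel_4 and dispenser below 0.08 m); the robot touches nothing.
It fails at once if the plunger is loaded with more than 35 N (contact force between plunger and anything else above 35 N).
It fails at once if the tray is rammed against the dispenser with more than 50 N (contact force between tray and dispenser above 50 N).
It fails at once if a bystander (jar, pliers, offcut, tape roll) is moved more than 20 mm (distance of any of jar_screws, pliers, offcut, tape_roll from where it was at the start of the episode above 0.02 m).
It also fails if it takes over 72 s, if anything falls off the work surface, if the arm or the gripper's body presses on something with over 40 N, if the wrist force passes 120 N, or if a joint passes its speed limit or range.

## Robot

A 6-joint arm with a two-finger parallel gripper is mounted at the origin on a cart in front of the work surface, level with it; the furniture and walls round the work are solid. World frame = base frame: x ahead of the robot, y to its left, z up, the work surface at z = 0. Lengths are in m, angles in rad, forces in N, time in s.
With the tool pointing down it reaches from about 0.35 to 0.975 m from the base axis. Payload 4.9 kg.
Tool frame: the origin (TCP) lies midway between the tips of the shut fingers; the grasp point (between the pads) lies 19 mm behind it; z points along the fingers, y is the line along which they close (so a half turn about z gives the same grasp; the last joint's range is limited). The gripper opens to 85 mm and grips with 20 to 120 N. Pads are 22 mm wide; open, the fingers measure 114 mm over their backs; the gripper's body (76 mm by 85 mm) begins 54 mm behind the grasp point. The pads swing forward as they close: fully open they stand 13 mm farther back than shut.
Start: joints at [1.118, 0.053, 1.613, -0, 1.476, -0.119], TCP at [0.205, 0.59, 0.205] pointing down, gripper open.
Joint ranges: [-3.01, 3.01], [-1.01, 2.22], [0.06, 2.58], [-1.02, 4.17], [0.09, 2.62], [-3.14, 3.14]. Speed limits (rad/s): [2.57, 2.57, 3.14, 3.14, 3.14, 3.14].

## Interface

Orientations are given as a unit quaternion [w, x, y, z].
In Python, from plant import state, grab_frame, job_done, cut_out, place_of gives the robot as it stands.
- The arm moves only by the tool jog_arm, never from a script. Its argument "motion" is text: rows parted by semicolons, each of 7 numbers parted by spaces: the opening in per cent of the stroke, from 0 (shut) to 100 (fully open), then the shift along the tool's x, y, z as a fraction of full scale, then the turn, a rotation vector about the tool's x, y, z as a fraction of full scale. A call has exactly 5 rows; each row is the pose to reach, as a shift and turn from the pose commanded when the call began, along the tool's axes at that moment; what a row does not reach only later rows make up. Full scale, the value 1, is 50 cm for a shift and 1.5 rad for a turn. A row lasts 1/8 s, in which the tool goes at most 62.5 mm and 10.7 degrees, less where a joint would pass 70% of its speed; a pose out of reach is approached as far as the arm can. A call with a number of a shift or a turn outside -1 to 1 is refused whole. A call with a gripper value outside its range is refused whole. The fingers move at their own pace and stop on an object; the grip force is fixed at half the most. Time passes only in rows, so rows that repeat a pose let the fingers close, or fill a call up. It gives the time, the measured TCP pose, the force, the opening and the grip force at its end, in the units of the state.
- state(): the state, without advancing time (a new reading comes with each control period).
- grab_frame(name): name is "scene" or "side" or "wrist"; returns a dict with "color" (480x640x3 uint8, red, green, blue), "range_z" (480x640 float32, m along the optical axis (not along the pixel's ray), 0 where there is no reading), "intrinsics" (3x3 intrinsics, pixels), "k1" (the pictures are not rectified: a ray, as slopes to the right and down, at radius r is drawn at 1 + k1 r^2 times it, then the intrinsics apply), "world_from_camera" (4x4, takes a point from camera to world coordinates). Camera axes: x right, y up, looking along -z (the intrinsics and any distortion apply to the point x, -y, -z); pixel columns grow to the right and rows downward; lengths in m; the calibration is good to about 2 mm. A picture is of the moment at which its call begins.
- job_done(): hands the job in; it is judged then, once.
Trained networks look in the newest picture that a camera, given by its name, has taken for a name from the list of things; names that differ only in an ending like _2 or _b are one class to them, and where a whole thing is asked for, a point or a joint stands for the part that bears it (a point fixed in the world has none). Each returns a list of dicts, best first, with "p" (0 to 1); they miss things now and then, are a little off and sometimes report something else, mostly with a low value. They report only what shows in the picture. A call takes as long as a camera call.
- cut_out(camera, thing): "pixels" (480x640 bool, what is visible of it).
- place_of(camera, thing): "at" ([x, y, z] in m, in world coordinates, good to about 4 mm: a listed point, or the origin of a listed thing).
The state is a dict: "time": time; "joint_pos": joint angles; "joint_vel": joint speeds; "joint_efforts": joint torques, N m; "tool_pos": TCP position; "tool_rot": TCP orientation; "contact_force": force on the tool from outside, world axes, zero at the start; "ft_torque": the same for the moment, N m; "gripper_width": opening from 0.0 (shut) to 1.0 (fully open); "grasp_force": force on a finger pad.
Only numpy, scipy, OpenCV 4.12 (cv2) and the standard library are available. Lean on these libraries where they do the work, as an engineer would, in place of code of your own. Each camera call takes 0.05 s, during which the arm holds its last target. There are 200 camera calls.

## Working session

There is one attempt and no reset: what is moved stays moved. The work goes in short steps, Python scripts to look and compute and a tool call to move; the robot and the scene stay as the last step left them, time stands still between calls to the robot, and variables do not carry over. Pictures are saved under pics/ and viewed, at most 10 in all, crops included, and the job is handed in when it is done.

Besides the shell and the picture viewer there is one more tool, called after "Call:" by a JSON object that holds its "op" and its "data". jog_arm: Moves the arm, as the interface text tells. Shift numbers are shares of 50 cm and turn numbers shares of 1.5 rad, none past 1 either way. Its arguments: {"type":"object","properties":{"motion":{"type":"string"}},"required":["motion"]}

```bash
mkdir -p pics
python3 - <<'E'
from plant import *
import cv2
s=state(); print(s['time'],s['tool_pos'],s['tool_rot'],s['gripper_width'])
ims=[]
for c in ['scene','side']:
    f=grab_frame(c); ims.append(f['color'][:,:,::-1]); print(c,f['world_from_camera'].round(3).tolist())
    for t in ['dispenser','cap_top','tray','tray_grip','tray_stop','jar_screws','pliers','offcut','tape_roll']:
        print(c,t,[(round(d['p'],2),[round(float(v),3) for v in d['at']]) for d in place_of(c,t)[:2]])
cv2.imwrite('pics/a.png',ims[0]);cv2.imwrite('pics/b.png',ims[1])
E
```

```text
0.0 [0.20449695 0.58988633 0.20375531] [-2.83912210e-04  1.66134697e-01  9.86102541e-01 -9.80002721e-04] 1.0022859822505221
scene [[0.485, 0.514, -0.707, -0.428], [-0.874, 0.286, -0.392, -0.482], [0.001, 0.809, 0.588, 0.855], [0.0, 0.0, 0.0, 1.0]]
scene dispenser [(0.64, [0.545, -0.017, -0.001])]
scene cap_top [(0.76, [0.538, -0.019, 0.141]), (0.22, [0.513, -0.193, 0.003])]
scene tray [(0.76, [0.539, 0.112, -0.001])]
scene tray_grip []
scene tray_stop [(0.76, [0.546, -0.056, 0.0])]
scene jar_screws [(0.83, [0.515, -0.194, -0.0])]
scene pliers [(0.56, [0.4, -0.242, -0.003])]
scene offcut [(0.96, [0.369, 0.21, -0.002])]
scene tape_roll [(0.9, [0.372, 0.095, -0.006]), (0.3, [0.539, -0.035, 0.051])]
side [[0.857, 0.33, -0.397, 0.091], [-0.516, 0.577, -0.633, -0.582], [0.02, 0.747, 0.664, 0.752], [0.0, 0.0, 0.0, 1.0]]
side dispenser [(0.59, [0.541, -0.015, 0.001]), (0.24, [0.546, -0.053, 0.0])]
side cap_top [(0.87, [0.541, -0.014, 0.142]), (0.57, [0.542, -0.018, 0.048])]
side tray [(0.84, [0.537, 0.108, 0.005])]
side tray_grip [(0.84, [0.531, 0.171, 0.044]), (0.33, [0.543, -0.048, 0.001])]
side tray_stop [(0.93, [0.545, -0.052, 0.002]), (0.56, [0.546, -0.062, 0.065])]
side jar_screws [(0.65, [0.518, -0.189, 0.002])]
side pliers [(0.91, [0.399, -0.237, -0.003]), (0.51, [0.533, 0.171, 0.046])]
side offcut [(0.82, [0.366, 0.212, 0.0])]
side tape_roll [(0.73, [0.532, 0.171, 0.047]), (0.6, [0.371, 0.098, 0.004])]
```

View pics/a.png

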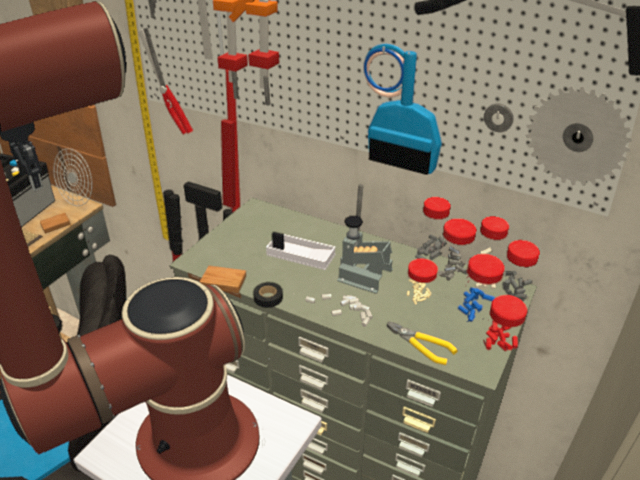

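View pics/b.png

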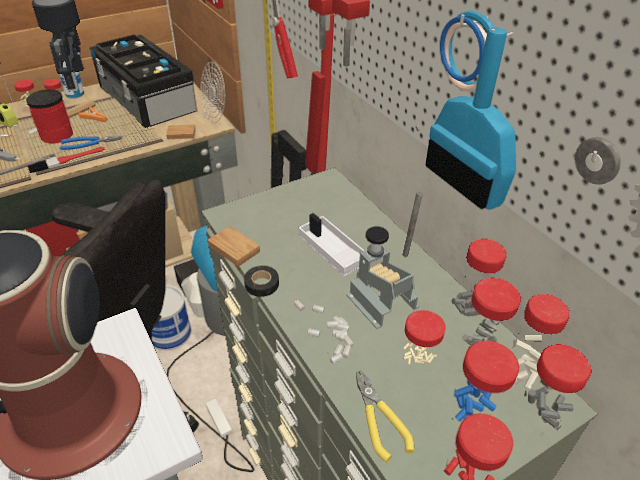

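The two views show the tray at about (300,250) in scene and (332,245) in side, with its grip tab at the far-left end. The dispenser is at (365,260) in scene and (385,275) in side. Its tunnel faces the tray and a rod stands behind it. Next I'll measure yaw from the depth data.

```bash
cat > h.py <<'E'
from plant import *
import numpy as np, cv2
def cloud(f):
    K=f['intrinsics'];k=f['k1'];z=f['range_z'];v,u=np.mgrid[:480,:640]
    a=np.stack([(u-K[0,2])/K[0,0],(v-K[1,2])/K[1,1]],-1);b=a.copy()
    for _ in range(8): b=a/(1+k*(b**2).sum(-1,keepdims=True))
    P=np.stack([b[...,0]*z,-b[...,1]*z,-z,np.ones_like(z)],-1)@f['world_from_camera'].T
    P=P[...,:3]; P[z==0]=np.nan
    return P
E
python3 - <<'E'
from h import *
for c in ['side','scene']:
    P=cloud(grab_frame(c))
    for t in ['tray','dispenser']:
        m=cut_out(c,t)[0]['pixels']; q=P[m]; q=q[np.isfinite(q[:,0])]
        lo,hi={'tray':(.004,.03),'dispenser':(.015,.12)}[t]
        q=q[(q[:,2]>lo)&(q[:,2]<hi)]
        (x,y),s,a=cv2.minAreaRect((q[:,:2]*1000).astype('float32')); print(c,t,len(q),round(x),round(y),np.round(s),round(a,1),np.percentile(q,[2,98],axis=0).round(3).tolist())
    g=P.reshape(-1,3); g=g[(g[:,0]>.45)&(g[:,0]<.72)&(g[:,1]>-.15)&(g[:,1]<.25)&(g[:,2]>.15)&(g[:,2]<.5)]
    print('tall',len(g), np.percentile(g,[1,50,99],axis=0).round(3).tolist() if len(g) else '')
E
```

```text
side tray 1640 536 111 [ 66. 153.] 6.4 [[0.499, 0.035, 0.004], [0.57, 0.184, 0.027]]Traceback (most recent call last):
  File "<stdin>", line 5, in <module>
IndexError: list index out of range
```

Call:
{"op": "jog_arm", "data": {"motion": "100 -0.12 0 0 0 0 0.12; 100 -0.24 0 0 0 0 0.24; 100 -0.36 -0.03 0 0 0 0.36; 100 -0.48 -0.1 0 0 0 0.48; 100 -0.6 -0.2 0 0 0 0.6"}}

```text
time: 1.78
tool_pos: [0.4451, 0.4153, 0.205]
tool_rot: [0.0, 0.581, 0.814, 0.0]
contact_force: [0.0, -0.2, 0.3]
gripper_width: 1.0
grasp_force: 0.0
```

Call:
{"op": "jog_arm", "data": {"motion": "100 -0.11 0 0 0 0 0.05; 100 -0.22 0 0 0 0 0.1; 100 -0.33 0 0 0 0 0.147; 100 -0.44 0 0 0 0 0.147; 100 -0.52 0 0 0 0 0.147"}}

```text
time: 2.4
tool_pos: [0.5301, 0.1693, 0.2052]
tool_rot: [0.0, 0.665, 0.747, 0.0]
contact_force: [0.2, 0.8, -0.3]
gripper_width: 1.001
grasp_force: 0.0
```

Run:
```python
from h import *
s=state();print(s['tool_pos'],s['tool_rot'])
f=grab_frame('wrist'); cv2.imwrite('pics/w.png',f['color'][:,:,::-1]); P=cloud(f)
print(f['world_from_camera'].round(3).tolist())
for t in ['tray','tray_grip','cap_top','tray_stop','dispenser']:
    print(t,[(round(d['p'],2),[round(float(v),3) for v in d['at']]) for d in place_of('wrist',t)[:2]])
for z0,z1 in [(.02,.028),(.04,.051)]:
    q=P.reshape(-1,3); q=q[(q[:,2]>z0)&(q[:,2]<z1)&(q[:,1]>.02)&(q[:,1]<.25)&(q[:,0]>.47)&(q[:,0]<.6)]
    if len(q)>5:
        (x,y),w,a=cv2.minAreaRect((q[:,:2]*1000).astype('float32')); print(len(q),x,y,w,a)
np.save('P.npy',P)
```

```text
[0.5301034  0.16931403 0.20522189] [2.38984634e-04 6.65238074e-01 7.46631250e-01 1.55468897e-04]
[[0.993, -0.109, -0.038, 0.521], [0.115, 0.939, 0.324, 0.253], [0.001, -0.327, 0.945, 0.374], [0.0, 0.0, 0.0, 1.0]]
tray [(0.81, [0.537, 0.11, 0.0])]
tray_grip [(0.81, [0.535, 0.173, 0.049])]
cap_top [(0.56, [0.365, 0.217, -0.0])]
tray_stop []
dispenser [(0.75, [0.545, -0.017, -0.003])]
1242 538.4104614257812 113.75224304199219 (63.154930114746094, 150.2382049560547) 6.4358930587768555
391 510.1158142089844 103.30657958984375 (173.81809997558594, 20.207130432128906) 72.55870056152344
```

View pics/w.png

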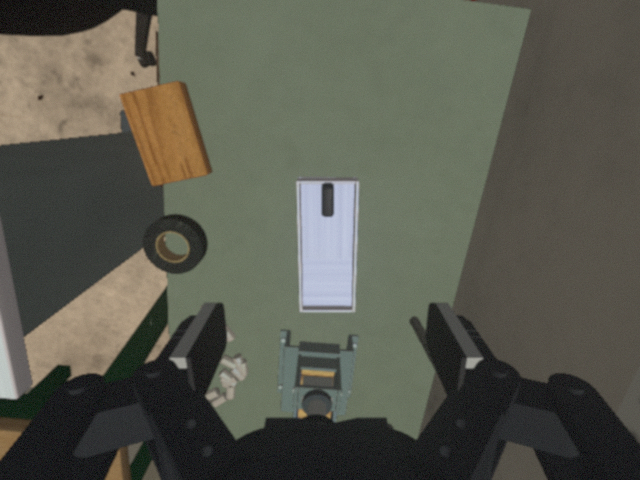

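The wrist view shows the tray, with its grip tab at (328,200), lined up with the camera. The dispenser's front ends at (285,335) and (355,340) look turned a few degrees clockwise. I'll fit the dispenser's yaw.

Run:
```python
from h import *
P=np.load('P.npy')
m=cut_out('wrist','dispenser')[0]['pixels']; q=P[m]; q=q[np.isfinite(q[:,0])]
print(len(q),np.percentile(q,[1,99],axis=0).round(3).tolist())
q=P[300:430,255:385].reshape(-1,3); q=q[np.isfinite(q[:,0])&(q[:,1]<.025)&(q[:,2]>.02)&(q[:,2]<.15)]
for y in np.arange(.02,-.1,-.01):
    s=q[(q[:,1]<=y)&(q[:,1]>y-.01)]
    if len(s): 
        a=s[s[:,0].argmin()];b=s[s[:,0].argmax()];print(round(y,3),len(s),a.round(3),b.round(3))
c=q[(q[:,2]>.132)]; print('cap',len(c),c.mean(0) if len(c) else '',c[:,2].max() if len(c) else '', np.ptp(c,axis=0))
lo=P[300:430,255:385]
g=lo[...,2]; im=np.clip(np.nan_to_num(g)/.15*255,0,255).astype('uint8')
cv2.imwrite('pics/d.png',np.hstack([cv2.resize(cv2.imread('pics/w.png')[300:430,255:385],(400,400)),cv2.resize(cv2.applyColorMap(im,2),(400,400),interpolation=0)]))
```

```text
Traceback (most recent call last):
IndexError: list index out of range
```

Run:
```python
from h import *
P=np.load('P.npy')
q=P[300:430,255:385].reshape(-1,3); q=q[np.isfinite(q[:,0])&(q[:,1]<.025)&(q[:,2]>.02)&(q[:,2]<.15)]
for y in np.arange(.02,-.1,-.01):
    s=q[(q[:,1]<=y)&(q[:,1]>y-.01)]
    if len(s): 
        a=s[s[:,0].argmin()];b=s[s[:,0].argmax()];print(round(y,3),len(s),a.round(3),b.round(3))
c=q[(q[:,2]>.132)]; print('cap',len(c),c.mean(0) if len(c) else '',c[:,2].max() if len(c) else '', np.ptp(c,axis=0))
lo=P[300:430,255:385]
g=lo[...,2]; im=np.clip(np.nan_to_num(g)/.15*255,0,255).astype('uint8')
cv2.imwrite('pics/d.png',np.hstack([cv2.resize(cv2.imread('pics/w.png')[300:430,255:385],(400,400)),cv2.resize(cv2.applyColorMap(im,2),(400,400),interpolation=0)]))
```

```text
0.01 241 [0.524 0.    0.031] [0.566 0.    0.036]
0.0 2042 [ 0.503 -0.006  0.029] [ 0.583 -0.007  0.033]
-0.01 1112 [ 0.503 -0.01   0.033] [ 0.583 -0.016  0.034]
-0.02 479 [ 0.503 -0.02   0.031] [ 0.584 -0.028  0.033]
-0.03 209 [ 0.504 -0.031  0.033] [ 0.584 -0.039  0.032]
-0.04 170 [ 0.503 -0.045  0.031] [ 0.584 -0.049  0.033]
-0.05 227 [ 0.504 -0.053  0.032] [ 0.585 -0.05   0.033]
-0.06 169 [ 0.505 -0.061  0.034] [ 0.585 -0.062  0.032]
-0.07 145 [ 0.504 -0.07   0.033] [ 0.585 -0.072  0.033]
-0.08 123 [ 0.505 -0.081  0.034] [ 0.585 -0.084  0.033]
-0.09 122 [ 0.505 -0.097  0.032] [ 0.586 -0.094  0.034]
cap 182 [ 5.43856953e-01 -3.70363154e-04  1.35740255e-01] 0.14099441416283578 [0.02854396 0.00693862 0.008972  ]
```

View pics/d.png

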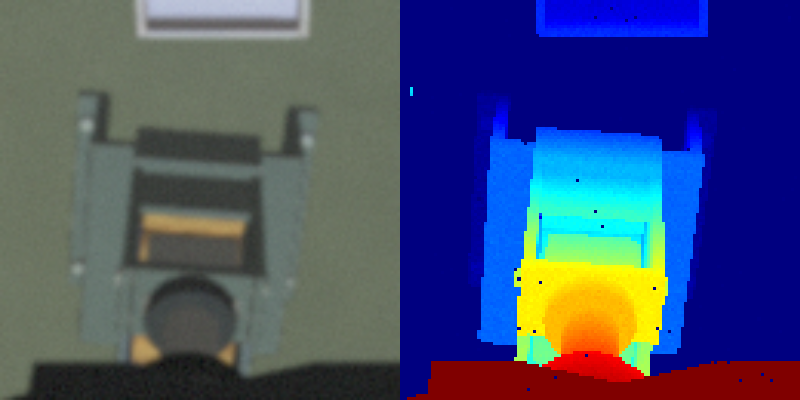

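The dispenser sits at about (0.543, -0.0165) with yaw about 1.5°. The cap is at (595,315) in the crop. Now I'll lower onto the tab.

Call:
{"op": "jog_arm", "data": {"motion": "60 0.002 0.002 0.1 0 0 0; 60 0.005 0.004 0.2 0 0 0; 60 0.005 0.004 0.29 0 0 0; 60 0.005 0.004 0.33 0 0 0; 60 0.005 0.004 0.35 0 0 0"}}

```text
time: 3.38
tool_pos: [0.531, 0.1748, 0.0295]
tool_rot: [-0.0, 0.664, 0.747, -0.0]
contact_force: [-0.8, 0.6, 0.0]
gripper_width: 0.602
grasp_force: 0.0
```

Call:
{"op": "jog_arm", "data": {"motion": "0 0 0 0 0 0 0; 0 0 0 0 0 0 0; 0 0 0 0 0 0 0; 0 0 0 0 0 0 0; 0 0 0 0 0 0 0"}}

```text
time: 4.0
tool_pos: [0.5314, 0.1741, 0.0303]
tool_rot: [0.0, 0.665, 0.747, 0.0]
contact_force: [-0.3, 0.4, 0.8]
gripper_width: -0.001
grasp_force: 0.0
```

Run:
```python
from h import *
s=state();print(s['tool_pos'],s['gripper_width'],s['grasp_force'])
f=grab_frame('wrist');a=f['color'][:,:,::-1];b=grab_frame('side');P=cloud(f)
cv2.imwrite('pics/g.png',np.hstack([cv2.resize(a,(400,300)),cv2.resize(b['color'][150:330,200:440,::-1],(400,300))]))
for c in ['wrist','side']:print(c,[place_of(c,t)[:1] for t in ['tray','tray_grip']])
```

```text
[0.53141584 0.17413439 0.03031057] -0.0010658252554463293 0.0
wrist [[], [{'at': [0.5295, 0.1744, 0.0516], 'p': 0.64}]]
side [[{'at': [0.5377, 0.1095, -0.0009], 'p': 0.95}], [{'at': [0.532, 0.17, 0.0459], 'p': 0.58}]]
```

View pics/g.png

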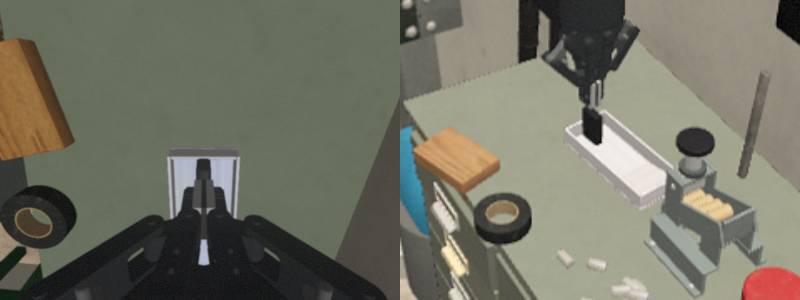

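Run:
```python
from h import *
f=grab_frame('wrist');P=cloud(f)
for v in range(235,440,8): print(v,P[v,325].round(3),f['color'][v,325])
cv2.imwrite('pics/g2.png',cv2.resize(f['color'][220:440,240:420,::-1],(490,600)))
```

```text
235 [ 0.53   0.188 -0.001] [103 109  94]
243 [0.53  0.188 0.012] [96 92 91]
251 [0.53  0.188 0.024] [155 151 160]
259 [0.53  0.187 0.033] [45 48 46]
267 [0.53  0.186 0.041] [43 48 51]
275 [0.53  0.185 0.047] [54 52 54]
283 [0.531 0.18  0.047] [57 58 57]
291 [0.53  0.185 0.064] [45 44 43]
299 [0.53  0.185 0.07 ] [40 41 44]
307 [0.53  0.185 0.077] [36 38 38]
315 [nan nan nan] [35 38 36]
323 [0.53  0.185 0.088] [39 42 41]
331 [0.53  0.186 0.094] [40 39 41]
339 [0.531 0.182 0.093] [58 61 58]
347 [nan nan nan] [56 55 57]
355 [0.531 0.176 0.093] [55 55 53]
363 [0.532 0.173 0.094] [55 56 55]
371 [0.532 0.169 0.094] [57 55 56]
379 [0.533 0.166 0.094] [53 54 53]
387 [0.542 0.082 0.007] [178 186 209]
395 [0.543 0.077 0.009] [175 183 203]
403 [0.544 0.071 0.009] [177 183 203]
411 [0.544 0.065 0.01 ] [176 183 204]
419 [0.545 0.058 0.011] [177 186 203]
427 [0.53  0.184 0.132] [30 33 38]
435 [0.53  0.186 0.135] [18 23 23]
```

View pics/g2.png

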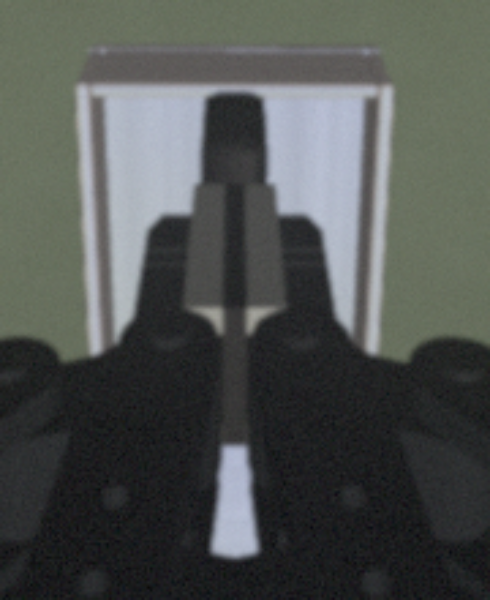

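The crop shows the shut fingertips ending at row 287, about z 0.06. That is above the tab top at 0.047 and roughly 29 mm higher than the reported TCP. The grasp has to go 25 mm lower, so I'll reopen, lower and close.

Call:
{"op": "jog_arm", "data": {"motion": "50 0 0 0 0 0 0; 50 0 0 0 0 0 0; 50 0 0 0.02 0 0 0; 50 0 0 0.035 0 0 0; 50 0 0 0.05 0 0 0"}}

```text
time: 4.97
tool_pos: [0.5308, 0.1741, 0.004]
tool_rot: [-0.0, 0.665, 0.747, -0.0]
contact_force: [0.2, -0.2, -0.7]
gripper_width: 0.495
grasp_force: 0.0
```

Call:
{"op": "jog_arm", "data": {"motion": "0 0 0 0 0 0 0; 0 0 0 0 0 0 0; 0 0 0 0 0 0 0; 0 0 0 0 0 0 0; 0 0 0 0 0 0 0"}}

```text
time: 5.6
tool_pos: [0.5312, 0.1742, 0.005]
tool_rot: [-0.0, 0.665, 0.747, 0.0]
contact_force: [0.7, 0.9, -1.4]
gripper_width: 0.125
grasp_force: 61.4
```

Call:
{"op": "jog_arm", "data": {"motion": "0 -0.01 0.002 0 0 0 0.015; 0 -0.02 0.004 0 0 0 0.03; 0 -0.03 0.006 0 0 0 0.045; 0 -0.04 0.008 0 0 0 0.059; 0 -0.049 0.009 0 0 0 0.059"}}

```text
time: 6.22
tool_pos: [0.5387, 0.15, 0.0051]
tool_rot: [-0.0, 0.697, 0.717, 0.0]
contact_force: [0.2, 1.3, -0.3]
gripper_width: 0.12
grasp_force: 61.4
```

Run:
```python
from h import *
s=state();print(s['tool_pos'],s['tool_rot'],s['contact_force'])
for c in ['side']:
    P=cloud(grab_frame(c)); q=P.reshape(-1,3)
    m=cut_out(c,'tray'); print(place_of(c,'tray')[:1])
    if m:
        q=P[m[0]['pixels']]; q=q[(q[:,2]>.004)&(q[:,2]<.03)&(q[:,1]>-.0)]
        print(cv2.minAreaRect((q[:,:2]*1000).astype('float32')))
f=grab_frame('wrist');P=cloud(f);q=P.reshape(-1,3)
m=np.isfinite(q[:,0])&(q[:,2]>.02)&(q[:,2]<.028)&(q[:,1]>.02)&(q[:,1]<.25)&(q[:,0]>.47)&(q[:,0]<.6)
print(m.sum(),cv2.minAreaRect((q[m][:,:2]*1000).astype('float32')))
cv2.imwrite('pics/i.png',np.hstack([cv2.resize(f['color'][:,:,::-1],(400,300)),cv2.resize(grab_frame('side')['color'][150:330,260:500,::-1],(400,300))]))
```

```text
[0.53868023 0.14998051 0.00507125] [-7.86831731e-05  6.97344886e-01  7.16735727e-01  2.46458433e-05] [ 0.17766091  1.32291804 -0.2704536 ]
[{'at': [0.5418, 0.0864, 0.0018], 'p': 0.83}]
((537.75830078125, 86.72650909423828), (65.17975616455078, 152.0205841064453), 1.500535488128662)
2185 ((539.333251953125, 142.86875915527344), (63.329036712646484, 43.01857376098633), 1.3012210130691528)
```

View pics/i.png

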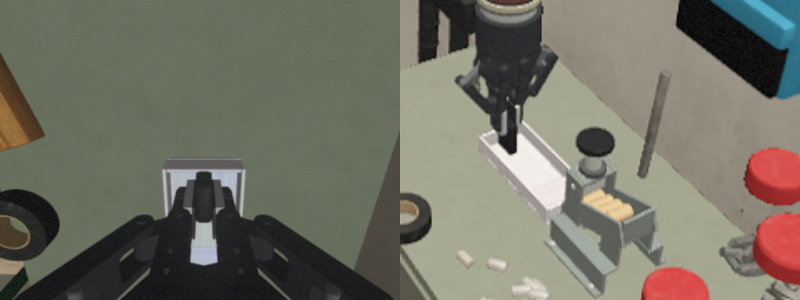

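The tray now has yaw 1.5° and is on the dispenser's midline. Sliding it in.

Call:
{"op": "jog_arm", "data": {"motion": "0 -0.01 0 0 0 0 0; 0 -0.022 0 0 0 0 0; 0 -0.034 0 0 0 0 0; 0 -0.046 0 0 0 0 0; 0 -0.056 0 0 0 0 0"}}

```text
time: 7.1
tool_pos: [0.5393, 0.1219, 0.005]
tool_rot: [-0.0, 0.697, 0.717, 0.0]
contact_force: [-0.4, 1.4, -0.5]
gripper_width: 0.12
grasp_force: 61.5
```

Call:
{"op": "jog_arm", "data": {"motion": "0 -0.01 0 0 0 0 0; 0 -0.02 0 0 0 0 0; 0 -0.03 0 0 0 0 0; 0 -0.04 0 0 0 0 0; 0 -0.048 0 0 0 0 0"}}

```text
time: 7.72
tool_pos: [0.54, 0.098, 0.005]
tool_rot: [-0.0, 0.697, 0.717, 0.0]
contact_force: [-0.0, 0.3, -0.8]
gripper_width: 0.124
grasp_force: 61.5
```

Call:
{"op": "jog_arm", "data": {"motion": "0 -0.003 0 0 0 0 0; 0 -0.006 0 0 0 0 0; 0 -0.008 0 0 0 0 0; 0 -0.01 0 0 0 0 0; 0 -0.012 0 0 0 0 0"}}

```text
time: 8.35
tool_pos: [0.5402, 0.0924, 0.005]
tool_rot: [-0.0, 0.697, 0.717, -0.0]
contact_force: [0.5, 1.8, -0.0]
gripper_width: 0.121
grasp_force: 61.5
```

Call:
{"op": "jog_arm", "data": {"motion": "0 -0.001 0 0 0 0 0; 0 -0.002 0 0 0 0 0; 0 -0.003 0 0 0 0 0; 0 -0.004 0 0 0 0 0; 0 -0.005 0 0 0 0 0"}}

```text
time: 8.98
tool_pos: [0.5403, 0.0898, 0.005]
tool_rot: [0.0, 0.697, 0.717, 0.0]
contact_force: [0.3, 1.8, 0.6]
gripper_width: 0.122
grasp_force: 61.5
```

Call:
{"op": "jog_arm", "data": {"motion": "0 -0.001 0 0 0 0 0; 0 -0.002 0 0 0 0 0; 0 -0.003 0 0 0 0 0; 0 -0.004 0 0 0 0 0; 0 -0.004 0 0 0 0 0"}}

```text
time: 9.6
tool_pos: [0.5403, 0.0878, 0.005]
tool_rot: [0.0, 0.697, 0.717, -0.0]
contact_force: [-0.8, 1.5, 0.5]
gripper_width: 0.121
grasp_force: 61.5
```

Call:
{"op": "jog_arm", "data": {"motion": "0 -0.001 0 0 0 0 0; 0 -0.002 0 0 0 0 0; 0 -0.003 0 0 0 0 0; 0 -0.003 0 0 0 0 0; 0 -0.003 0 0 0 0 0"}}

```text
time: 10.22
tool_pos: [0.5404, 0.0863, 0.005]
tool_rot: [0.0, 0.697, 0.717, -0.0]
contact_force: [0.1, 1.0, 0.4]
gripper_width: 0.123
grasp_force: 61.5
```

Call:
{"op": "jog_arm", "data": {"motion": "0 -0.001 0 0 0 0 0; 0 -0.002 0 0 0 0 0; 0 -0.003 0 0 0 0 0; 0 -0.003 0 0 0 0 0; 0 -0.003 0 0 0 0 0"}}

```text
time: 10.85
tool_pos: [0.5404, 0.0848, 0.005]
tool_rot: [0.0, 0.697, 0.717, -0.0]
contact_force: [-0.3, 0.6, 1.0]
gripper_width: 0.123
grasp_force: 61.5
```

Call:
{"op": "jog_arm", "data": {"motion": "0 -0.001 0 0 0 0 0; 0 -0.002 0 0 0 0 0; 0 -0.003 0 0 0 0 0; 0 -0.003 0 0 0 0 0; 0 -0.003 0 0 0 0 0"}}

```text
time: 11.48
tool_pos: [0.5404, 0.0833, 0.005]
tool_rot: [0.0, 0.697, 0.717, -0.0]
contact_force: [0.4, 1.8, -1.0]
gripper_width: 0.125
grasp_force: 61.5
```

Call:
{"op": "jog_arm", "data": {"motion": "0 -0.001 0 0 0 0 0; 0 -0.002 0 0 0 0 0; 0 -0.002 0 0 0 0 0; 0 -0.003 0 0 0 0 0; 0 -0.003 0 0 0 0 0"}}

```text
time: 12.1
tool_pos: [0.5404, 0.0832, 0.0052]
tool_rot: [-0.001, 0.697, 0.717, 0.001]
contact_force: [-0.4, 7.1, 0.3]
gripper_width: 0.119
grasp_force: 61.7
```

Call:
{"op": "jog_arm", "data": {"motion": "0 -0.001 0 0 0 0 0; 0 -0.002 0 0 0 0 0; 0 -0.002 0 0 0 0 0; 0 -0.003 0 0 0 0 0; 0 -0.003 0 0 0 0 0"}}

```text
time: 12.72
tool_pos: [0.5404, 0.0833, 0.0054]
tool_rot: [-0.002, 0.697, 0.717, 0.002]
contact_force: [-1.7, 12.1, 2.5]
gripper_width: 0.118
grasp_force: 61.8
```

The tray is home, with contact at y 0.0833. Next: unload, release and rise.

Call:
{"op": "jog_arm", "data": {"motion": "0 0.003 0 0 0 0 0; 0 0.006 0 0 0 0 0; 50 0.006 0 0 0 0 0; 50 0.006 0 0 0 0 0; 50 0.006 0 0 0 0 0"}}

```text
time: 13.35
tool_pos: [0.5405, 0.083, 0.005]
tool_rot: [0.0, 0.697, 0.717, -0.0]
contact_force: [-0.5, 0.1, 0.7]
gripper_width: 0.5
grasp_force: 0.0
```

Call:
{"op": "jog_arm", "data": {"motion": "50 0 0 -0.06 0 0 0; 50 0 0 -0.15 0 0 0; 50 0 0 -0.25 0 0 0; 30 0 0 -0.33 0 0 0; 0 0 0 -0.36 0 0 0"}}

```text
time: 13.98
tool_pos: [0.542, 0.0832, 0.1883]
tool_rot: [0.002, 0.697, 0.717, 0.002]
contact_force: [0.5, 0.6, -0.6]
gripper_width: 0.098
grasp_force: 0.0
```

Run:
```python
from h import *
s=state();print(s['tool_pos'],s['tool_rot'],s['contact_force'])
for c in ['scene','side']:
    P=cloud(grab_frame(c))
    print(c,[place_of(c,t)[:1] for t in ['tray','cap_top']])
    q=P.reshape(-1,3)
    r=q[(q[:,0]>.585)&(q[:,0]<.69)&(q[:,1]>-.15)&(q[:,1]<.1)&(q[:,2]>.03)&(q[:,2]<.4)]
    print('rod',len(r),np.percentile(r,[2,50,98],axis=0).round(3).tolist() if len(r) else '')
    k=q[(abs(q[:,0]-.543)<.03)&(abs(q[:,1]+.0165)<.03)&(q[:,2]>.134)&(q[:,2]<.148)]
    print('cap',len(k),((k.min(0)+k.max(0))/2).round(4),np.ptp(k,axis=0).round(3))
```

```text
[0.54201649 0.0832126  0.18833852] [0.00194233 0.69719805 0.71687366 0.00180572] [ 0.52023022  0.57052326 -0.62607073]
scene [[{'at': [0.5415, 0.0214, -0.0037], 'p': 0.6}], [{'at': [0.5371, -0.0185, 0.1393], 'p': 0.85}]]
rod 4957 [[0.637, -0.148, 0.1], [0.653, -0.074, 0.308], [0.677, 0.024, 0.395]]
cap 177 [ 0.5426 -0.0193  0.1391] [0.043 0.041 0.01 ]
side [[{'at': [0.543, 0.0165, 0.0014], 'p': 0.68}], [{'at': [0.5438, -0.0145, 0.1417], 'p': 0.75}]]
rod 8350 [[0.639, -0.149, 0.086], [0.653, -0.083, 0.311], [0.68, 0.024, 0.395]]
cap 328 [ 0.5409 -0.0216  0.1387] [0.04  0.04  0.009]
```

Call:
{"op": "jog_arm", "data": {"motion": "0 -0.05 0 0 0 0 0; 0 -0.1 0 0 0 0 0; 0 -0.15 0 0 0 0 0; 0 -0.202 0 0 0 0 0; 0 -0.202 0 0 0 0 0"}}

```text
time: 14.9
tool_pos: [0.5424, -0.0186, 0.183]
tool_rot: [-0.001, 0.698, 0.716, -0.001]
contact_force: [0.1, 0.2, 0.1]
gripper_width: -0.001
grasp_force: 0.0
```

Call:
{"op": "jog_arm", "data": {"motion": "0 0 0 0.03 0 0 0; 0 0 0 0.06 0 0 0; 0 0 0 0.09 0 0 0; 0 0 0 0.11 0 0 0; 0 0 0 0.12 0 0 0"}}

```text
time: 15.52
tool_pos: [0.5428, -0.0173, 0.1239]
tool_rot: [-0.001, 0.697, 0.717, -0.0]
contact_force: [0.2, -0.0, 0.7]
gripper_width: -0.003
grasp_force: 0.0
```

Call:
{"op": "jog_arm", "data": {"motion": "0 0 0 0.004 0 0 0; 0 0 0 0.008 0 0 0; 0 0 0 0.012 0 0 0; 0 0 0 0.016 0 0 0; 0 0 0 0.02 0 0 0"}}

```text
time: 16.15
tool_pos: [0.5433, -0.0176, 0.115]
tool_rot: [0.0, 0.697, 0.717, 0.0]
contact_force: [0.3, 0.2, 0.4]
gripper_width: 0.001
grasp_force: 0.0
```

Call:
{"op": "jog_arm", "data": {"motion": "0 0 0 0.004 0 0 0; 0 0 0 0.008 0 0 0; 0 0 0 0.012 0 0 0; 0 0 0 0.012 0 0 0; 0 0 0 0.012 0 0 0"}}

```text
time: 16.77
tool_pos: [0.5433, -0.0176, 0.1093]
tool_rot: [0.0, 0.697, 0.717, 0.0]
contact_force: [-2.4, -0.4, 4.1]
gripper_width: 0.0
grasp_force: 2.0
```

Call:
{"op": "jog_arm", "data": {"motion": "0 0 0 0.006 0 0 0; 0 0 0 0.012 0 0 0; 0 0 0 0.018 0 0 0; 0 0 0 0.024 0 0 0; 0 0 0 0.028 0 0 0"}}

```text
time: 17.4
tool_pos: [0.5435, -0.0177, 0.0965]
tool_rot: [0.0, 0.697, 0.717, -0.0]
contact_force: [-6.7, 1.7, 11.8]
gripper_width: 0.002
grasp_force: 6.1
```

Call:
{"op": "jog_arm", "data": {"motion": "0 0 0 0.001 0 0 0; 0 0 0 0.002 0 0 0; 0 0 0 0.003 0 0 0; 0 0 0 0.004 0 0 0; 0 0 0 0.004 0 0 0"}}

```text
time: 18.02
tool_pos: [0.5435, -0.0176, 0.0943]
tool_rot: [0.0, 0.697, 0.717, 0.0]
contact_force: [-5.2, 0.5, 10.3]
gripper_width: -0.001
grasp_force: 5.3
```

Call:
{"op": "jog_arm", "data": {"motion": "0 0 0 0.001 0 0 0; 0 0 0 0.002 0 0 0; 0 0 0 0.003 0 0 0; 0 0 0 0.004 0 0 0; 0 0 0 0.004 0 0 0"}}

```text
time: 18.65
tool_pos: [0.5435, -0.0176, 0.0918]
tool_rot: [0.0, 0.697, 0.717, 0.0]
contact_force: [-3.8, 0.5, 9.4]
gripper_width: 0.002
grasp_force: 4.2
```

Call:
{"op": "jog_arm", "data": {"motion": "0 0 0 0.001 0 0 0; 0 0 0 0.002 0 0 0; 0 0 0 0.003 0 0 0; 0 0 0 0.003 0 0 0; 0 0 0 0.003 0 0 0"}}

```text
time: 19.27
tool_pos: [0.5436, -0.0176, 0.0917]
tool_rot: [0.0, 0.697, 0.717, -0.0]
contact_force: [-6.1, 1.1, 14.4]
gripper_width: -0.0
grasp_force: 7.4
```

Call:
{"op": "jog_arm", "data": {"motion": "0 0 0 0.001 0 0 0; 0 0 0 0.002 0 0 0; 0 0 0 0.003 0 0 0; 0 0 0 0.004 0 0 0; 0 0 0 0.004 0 0 0"}}

```text
time: 19.9
tool_pos: [0.5437, -0.0177, 0.0916]
tool_rot: [0.0, 0.697, 0.717, -0.0]
contact_force: [-12.1, 0.9, 24.4]
gripper_width: -0.002
grasp_force: 11.8
```

Call:
{"op": "jog_arm", "data": {"motion": "0 0 0 0 0 0 0; 0 0 0 0 0 0 0; 0 0 0 0 0 0 0; 0 0 0 0 0 0 0; 0 0 0 0 0 0 0"}}

```text
time: 20.52
tool_pos: [0.5437, -0.0177, 0.0916]
tool_rot: [0.0, 0.697, 0.717, -0.0]
contact_force: [-12.5, 2.0, 23.0]
gripper_width: -0.001
grasp_force: 11.8
```

Call:
{"op": "jog_arm", "data": {"motion": "0 0 0 -0.012 0 0 0; 0 0 0 -0.024 0 0 0; 0 0 0 -0.036 0 0 0; 0 0 0 -0.048 0 0 0; 0 0 0 -0.06 0 0 0"}}

```text
time: 21.15
tool_pos: [0.5432, -0.0176, 0.1171]
tool_rot: [-0.0, 0.697, 0.717, -0.0]
contact_force: [-0.5, 0.5, -0.6]
gripper_width: -0.004
grasp_force: 0.0
```

Call:
{"op": "jog_arm", "data": {"motion": "0 0 0 0 0 0 0; 0 0 0 0 0 0 0; 0 0 0 0 0 0 0; 0 0 0 0 0 0 0; 0 0 0 0 0 0 0"}}

```text
time: 21.78
tool_pos: [0.5432, -0.0176, 0.1174]
tool_rot: [-0.0, 0.697, 0.717, -0.0]
contact_force: [0.1, -0.7, -0.0]
gripper_width: 0.0
grasp_force: 0.0
```

Run:
```python
from h import *
s=state();print(s['tool_pos'],s['tool_rot'],s['contact_force'])
for c in ['scene','side']:
    f=grab_frame(c); print(c,place_of(c,'cap_top')[:1],place_of(c,'tray')[:1]); print([(round(d['p'],2),d['at'].round(3) if hasattr(d['at'],'round') else d['at']) for d in place_of(c,'dowel_1')[:5]])
cv2.imwrite('pics/j.png',cv2.resize(f['color'][180:340,280:480,::-1],(750,600)))
```

```text
[ 0.54320774 -0.01757103  0.11737813] [-7.03604222e-05  6.97137612e-01  7.16937335e-01 -5.05132849e-05] [ 0.14010469 -0.69265761 -0.00140122]
scene [{'at': [0.5399, 0.0213, 0.0002], 'p': 0.63}] [{'at': [0.5409, 0.0204, -0.0013], 'p': 0.82}]
[(0.62, [0.5427, -0.0484, 0.0579]), (0.54, [0.5379, 0.0598, 0.0087]), (0.53, [0.54, -0.0301, 0.0572])]
side [{'at': [0.5438, -0.0173, 0.1414], 'p': 0.57}] [{'at': [0.5418, 0.017, 0.0008], 'p': 0.62}]
[(0.55, [0.5386, 0.0598, 0.0124]), (0.51, [0.5412, -0.0365, 0.057]), (0.5, [0.5452, -0.0472, 0.0585]), (0.48, [0.5404, -0.0244, 0.0467])]
```

View pics/j.png

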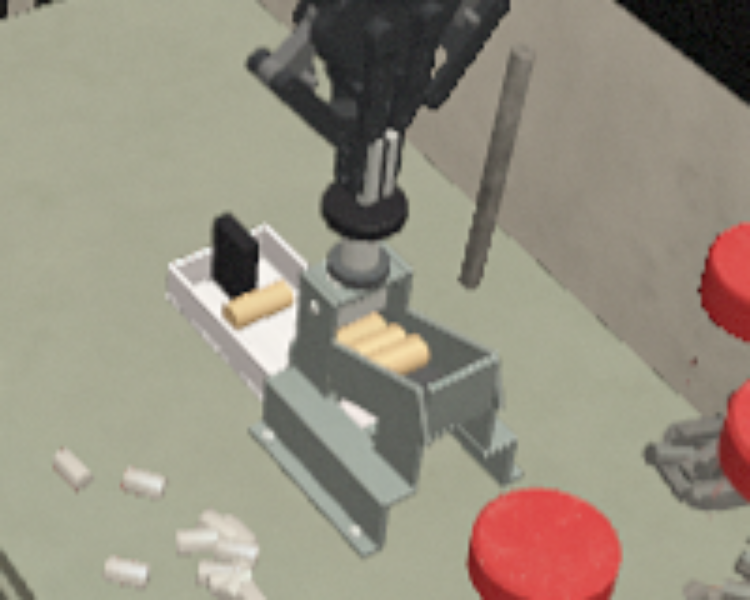

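One dowel lies in the tray at (258,305) and three remain in the magazine at (385,340). Second stroke.

Call:
{"op": "jog_arm", "data": {"motion": "0 0 0 0.01 0 0 0; 0 0 0 0.018 0 0 0; 0 0 0 0.026 0 0 0; 0 0 0 0.034 0 0 0; 0 0 0 0.042 0 0 0"}}

```text
time: 22.8
tool_pos: [0.5439, -0.0177, 0.0983]
tool_rot: [0.0, 0.697, 0.717, 0.0]
contact_force: [-4.2, 0.7, 11.8]
gripper_width: 0.003
grasp_force: 6.1
```

Call:
{"op": "jog_arm", "data": {"motion": "0 0 0 0.003 0 0 0; 0 0 0 0.006 0 0 0; 0 0 0 0.009 0 0 0; 0 0 0 0.012 0 0 0; 0 0 0 0.013 0 0 0"}}

```text
time: 23.42
tool_pos: [0.5439, -0.0177, 0.0917]
tool_rot: [0.0, 0.697, 0.717, 0.0]
contact_force: [-4.0, 0.8, 11.4]
gripper_width: -0.003
grasp_force: 5.9
```

Call:
{"op": "jog_arm", "data": {"motion": "0 0 0 0.001 0 0 0; 0 0 0 0.002 0 0 0; 0 0 0 0.003 0 0 0; 0 0 0 0.004 0 0 0; 0 0 0 0.004 0 0 0"}}

```text
time: 24.05
tool_pos: [0.544, -0.0177, 0.0916]
tool_rot: [0.0, 0.697, 0.717, 0.0]
contact_force: [-8.5, 1.2, 18.4]
gripper_width: 0.0
grasp_force: 9.6
```

Call:
{"op": "jog_arm", "data": {"motion": "0 0 0 0.001 0 0 0; 0 0 0 0.001 0 0 0; 0 0 0 0.001 0 0 0; 0 0 0 0.001 0 0 0; 0 0 0 0.001 0 0 0"}}

```text
time: 24.68
tool_pos: [0.544, -0.0177, 0.0916]
tool_rot: [0.0, 0.697, 0.717, 0.0]
contact_force: [-8.8, 0.5, 21.8]
gripper_width: 0.002
grasp_force: 10.7
```

Call:
{"op": "jog_arm", "data": {"motion": "0 0 0 0 0 0 0; 0 0 0 0 0 0 0; 0 0 0 0 0 0 0; 0 0 0 0 0 0 0; 0 0 0 0 0 0 0"}}

```text
time: 25.3
tool_pos: [0.5441, -0.0177, 0.0916]
tool_rot: [0.0, 0.697, 0.717, 0.0]
contact_force: [-9.0, 1.2, 20.8]
gripper_width: -0.001
grasp_force: 10.6
```

Call:
{"op": "jog_arm", "data": {"motion": "0 0 0 -0.012 0 0 0; 0 0 0 -0.024 0 0 0; 0 0 0 -0.036 0 0 0; 0 0 0 -0.048 0 0 0; 0 0 0 -0.06 0 0 0"}}

```text
time: 25.92
tool_pos: [0.5428, -0.0175, 0.1171]
tool_rot: [-0.0, 0.697, 0.717, -0.0]
contact_force: [0.1, -0.0, -1.2]
gripper_width: -0.002
grasp_force: 0.0
```

Call:
{"op": "jog_arm", "data": {"motion": "0 0 0 -0.04 0 0 0; 0 0 0 -0.08 0 0 0; 0 0 0 -0.12 0 0 0; 0 0 0 -0.12 0 0 0; 0 0 0 -0.12 0 0 0"}}

```text
time: 26.55
tool_pos: [0.543, -0.0176, 0.1772]
tool_rot: [-0.0, 0.697, 0.717, -0.0]
contact_force: [0.1, 0.2, -0.3]
gripper_width: -0.001
grasp_force: 0.0
```

Run:
```python
from h import *
s=state();print(s['tool_pos'],s['contact_force'])
for c in ['scene','side']:
    f=grab_frame(c); print(c,place_of(c,'cap_top')[:1],place_of(c,'tray')[:1]); print([(round(d['p'],2),d['at']) for d in place_of(c,'dowel_1')[:5]])
cv2.imwrite('pics/k.png',cv2.resize(f['color'][180:340,280:480,::-1],(750,600)))
```

```text
[ 0.54301684 -0.01755441  0.17722847] [ 0.10720508  0.15002073 -0.25509015]
scene [{'at': [0.5379, -0.0186, 0.1403], 'p': 0.64}] [{'at': [0.5418, 0.0199, -0.001], 'p': 0.71}]
[(0.56, [0.5429, -0.0337, 0.052]), (0.5, [0.5422, 0.0592, 0.0071]), (0.47, [0.5406, 0.0417, 0.0104])]
side [{'at': [0.5425, -0.014, 0.1404], 'p': 0.76}] [{'at': [0.5431, 0.0205, 0.0008], 'p': 0.77}]
[(0.66, [0.5438, -0.0339, 0.0554]), (0.52, [0.5414, -0.0235, 0.0553]), (0.48, [0.5367, 0.0566, 0.0125]), (0.45, [0.5397, 0.0387, 0.0094])]
```

View pics/k.png

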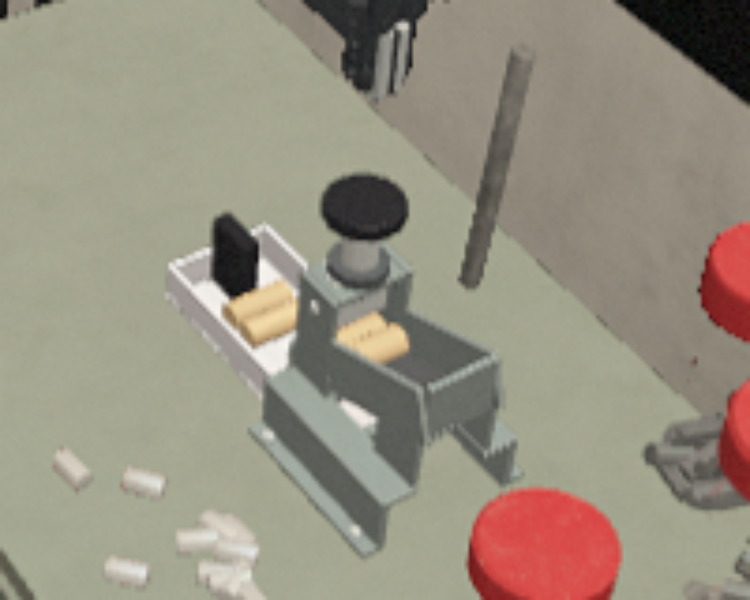

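Two dowels lie in the tray at (262,310), two remain in the magazine at (375,340), the plunger is up and the gripper is clear.

```bash
python3 -c "
from plant import *
print(job_done())"
```

```text
the job is handed in; nothing more can be done
None
```

The job is handed in: the tray is home against the back stop, the plunger got two full strokes (about 27 N and 24 N on the stop), two dowels lie in the tray and two are still in the dispenser; no verdict came back.

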